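Slide the chopping board out over the drainer tray

ROBOT

A 6-joint arm with a two-finger parallel gripper is mounted at the origin on the work surface. World frame = base frame: x ahead of the robot, y to its left, z up, the work surface at z = 0. Lengths are in m, angles in rad, forces in N, time in s.
With the tool pointing down it reaches from about 0.35 to 0.8 m from the base axis. Payload 7.3 kg.
Tool frame: the origin (TCP) lies between the finger pads; the fingertips stand 25 mm ahead of it and the grasp point (between the pads) lies 6 mm ahead of it (r.tip_extent is the distance from the TCP to the fingertips, in m); z points along the fingers, y is the line along which they close (so a half turn about z gives the same grasp; the last joint's range is limited). The gripper opens to 85 mm and grips with 20 to 120 N. Pads are 22 mm wide; open, the fingers measure 114 mm over their backs; the gripper's body (76 mm by 85 mm) begins 54 mm behind the grasp point. The pads swing forward as they close: fully open they stand 13 mm farther back than shut.
Start: joints at [1.09, 0.342, 1.524, -0, 1.275, -0.146], TCP at [0.172, 0.496, 0.235] pointing down, gripper open.
Joint ranges: [-2.53, 2.53], [-0.77, 2.02], [0.04, 2.7], [-1, 4.14], [0.28, 2.66], [-3.11, 3.11]. Speed limits (rad/s): [2.57, 2.57, 3.14, 3.14, 3.14, 3.14].

INTERFACE

Orientations are given as a unit quaternion [x, y, z, w].
In Python, from workcell import r, command_gripper, optics gives the robot as it stands. The module is installed in compiled form; this text tells all that it offers. Calls block until the motion is done:
- r.reach(position, orientation): joint-space move of the TCP to a pose.
- r.move_straight(position, orientation=None, speed=0.15, max_force=None): straight line of the TCP; orientation=None keeps the orientation; speed is the mean speed in m/s. With max_force (N) it stops when the force on the tool has changed by that much, and returns True; else False.
- r.movej(angles): joint-space move.
- command_gripper(opening, force=None): finger opening in m; force is the grip in N (None keeps the last); returns when the fingers have stopped.
- r.hold(seconds).
- r.solve_ik(position, orientation): joint angles nearest the present ones, or None.
- r.read_state(): the state.
- optics.get_image(name): name is "scene" or "top" or "wrist"; returns (picture, depth): 384x512x3 uint8, red, green, blue; 384x512 float32, m along the optical axis (not along the pixel's ray), 0 where there is no reading.
- optics.camera_model(name): a dict with "K" (3x3 intrinsics, pixels), "R" (3x3) and "t" (3): a world point X has camera coordinates R X + t; the wrist camera has in their place "tool_from_camera" (4x4, takes a point from camera to tool coordinates, whose origin is the TCP and whose axes are the flange's). Camera axes: x right, y down, z forward; pixel columns grow to the right and rows downward; lengths in m; the calibration is good to about 2 mm. A picture is of the moment at which its call begins: read the wrist's pose just before it. camera_model takes no time and is no camera call.
A pose or a line that the arm cannot do raises r.PlanningError and nothing moves.
- r.finish_job(): hands the job in; it is judged then, once.
The state is a dict: "time_s": time; "joint_positions": joint angles; "dq": joint speeds; "tau": joint torques, N m; "eef_pos": TCP position; "eef_rot": TCP orientation; "contact_force": force on the tool from outside, world axes, zero at the start; "torque": the same for the moment, N m; "grip_width": finger opening in m; "grip_force": force on a finger pad.
Only numpy, scipy, OpenCV 4.12 (cv2) and the standard library are available. Lean on these libraries where they do the work, as an engineer would, in place of code of your own. Each camera call takes 0.05 s, during which the arm holds its last target. There are 200 camera calls.

TASK

The washed green chopping board lies on the low wooden step. Push it along the step, without lifting or tipping it, so that its striped end sticks out over the grey drainer tray to drip, and stop when the black stripe lies on the step's edge beside the tray, running along that edge. Do not let the board stick out over the step's other sides, and leave everything else where it is.

Things in the scene. Friction and masses are not known exactly. Their poses are not given: they have to be found in the camera images.
- step: fixed low wooden step, 240 mm along its x, 320 mm along its y, flat top 60 mm above the countertop; origin at the centre of its underside on the countertop, z up. The grey drainer tray always stands at its -y end.
- step_edge (a point): middle of the step's top edge at its -y end, beside the tray, at the height of the step's top (60 mm); the edge is straight, 240 mm long along x; axes as the step's (-y points out over the tray)
- board: loose green melamine chopping board, 140 mm along its x, 160 mm along its y, 10 mm thick, about 0.3 kg, lying flat on the step; origin at the centre of its underside. It starts up to about 0.25 rad out of square with the step; its -y end is the end to go out over the tray
- stripe (a point): centre of the black stripe that is painted across the board along the board's x, 14 mm wide; the point lies on the board's underside, 30 mm from the board's centre towards its -y end and so 50 mm from that end; axes as the board's
- tray: fixed open grey plastic drainer tray, 280 mm along its x, 200 mm along its y, walls 40 mm high, standing a few mm from the step's -y end; origin at the centre of its underside
- bowl: loose yellow melamine bowl, 110 mm across, 45 mm high, standing in the tray, clear below the board; origin at the centre of its underside
- jar: loose glass jar with a red twist cap, 72 mm across, 110 mm high, beyond the step's +y end; origin at the centre of its underside
- plate_a: lower (blue) of two stacked plates, 190 mm across, 18 mm high; origin at the centre of its underside
- plate_b: upper (white) of the two stacked plates, 190 mm across; origin at the centre of its underside
- spatula: loose stainless steel spatula, 260 mm long, lying on the countertop at the robot's right; origin midway along it, on the countertop
- mug: loose white mug, 80 mm across, 90 mm high, beyond the tray from the step; origin at the centre of its underside
Not all that is in view belongs to the job. Of the things that look like the board, the largest one is meant.

How it is judged:
By the outcome, as a careful person would: the job done as asked, in the order asked, and still so for the second after the job is handed in, with the robot touching nothing.
It also fails if it takes over 45 s, if anything falls off the work surface, if the arm or the gripper's body presses on something with over 40 N, if the wrist force passes 120 N, or if a joint passes its speed limit or range.

## Working session

There is one attempt and no reset: what is moved stays moved. The work goes in short steps, each a Python script; the robot and the scene stay as the last script left them, time stands still between calls to the robot, and variables do not carry over. Pictures are saved under pics/ and viewed, at most 10 in all, crops included, and the job is handed in when it is done.

```bash
mkdir -p pics
cat > h.py <<'E'
import numpy as np, cv2
from workcell import r, command_gripper, optics
def snap(n,f):
    p,d=optics.get_image(n); cv2.imwrite('pics/'+f+'.png',p[:,:,::-1]); np.save('pics/'+f+'.npy',d); return p,d
E
python3 - <<'E'
from h import *
a,_=snap('top','top0'); b,_=snap('scene','sc0')
print({k:optics.camera_model('top')[k] for k in 'KRt'})
print({k:optics.camera_model('scene')[k] for k in 'KRt'}, r.read_state()['time_s'],r.read_state()['eef_rot'])
E
```

```text
{'K': array([[411.22399118,   0.        , 257.55210137],
       [  0.        , 411.22399118, 194.67014571],
       [  0.        ,   0.        ,   1.        ]]), 'R': array([[-0.00505218, -0.99994468,  0.00922535],
       [-0.99567936,  0.0041748 , -0.09276417],
       [ 0.09272053, -0.00965416, -0.99564537]]), 't': array([-0.0239087 ,  0.53885258,  1.57878338])}
{'K': array([[368.74328394,   0.        , 256.29788336],
       [  0.        , 368.74328394, 187.30320711],
       [  0.        ,   0.        ,   1.        ]]), 'R': array([[-0.61094375,  0.79166013,  0.00468778],
       [ 0.53304284,  0.41572595, -0.73691062],
       [-0.58533159, -0.44771215, -0.67597394]]), 't': array([ 0.35146206, -0.20117304,  1.59675294])} 0.1 [ 1.66633862e-01  9.86018594e-01 -6.60566148e-04 -2.28749019e-04]
```

View pics/top0.png

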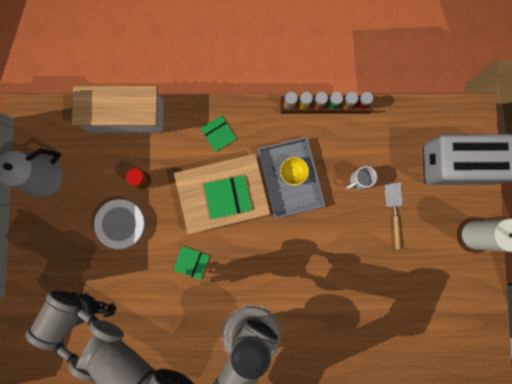

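View pics/sc0.png

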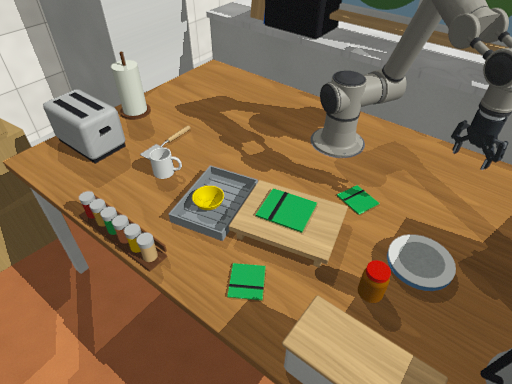

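The green candidates in the top picture are (228,198) on the step, which is the largest, (218,134) and (192,263). The last two are small and lie on the counter, so I choose the one on the step. The tray is at (291,177). I'll check this in a close crop.

Run:
```python
from h import *
a=cv2.imread('pics/top0.png')[140:240,165:285]
cv2.imwrite('pics/crop0.png',cv2.resize(a,None,fx=6,fy=6,interpolation=cv2.INTER_CUBIC))
```

```text
(no output)
```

View pics/crop0.png

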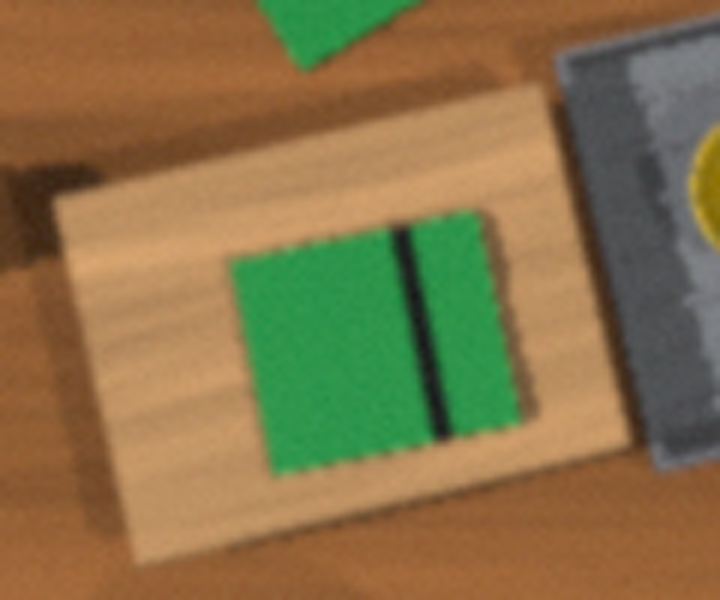

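The crop confirms the choice: the largest board is on the step with its stripe towards the tray. Step corners in the crop are (55,200), (540,87), (630,445), (137,565). Board corners are (232,260), (482,210), (520,422), (275,475). The stripe runs (400,228) to (443,437).

```bash
cat >> h.py <<'E'
def ray2world(px,K,R,t,z):
    px=np.atleast_2d(px).astype(float)
    d=np.c_[(px-K[:2,2])/[K[0,0],K[1,1]],np.ones(len(px))]@R
    c=-R.T@t
    return c+d*((z-c[2])/d[:,2])[:,None]
def cam(n,state=None):
    m=optics.camera_model(n)
    if n!='wrist': return m['K'],m['R'],m['t']
    from scipy.spatial.transform import Rotation as Q
    T=np.eye(4);T[:3,:3]=Q.from_quat(state['eef_rot']).as_matrix();T[:3,3]=state['eef_pos']
    T=np.linalg.inv(T@m['tool_from_camera']); return m['K'],T[:3,:3],T[:3,3]
E
python3 - <<'E'
from h import *
np.set_printoptions(precision=4,suppress=True)
C=cam('top');f=lambda p,z:ray2world((np.array(p)+.5)/6-.5+[165,140],*C,z)[:,:2]
S=f([(55,200),(540,87),(630,445),(137,565)],.06);B=f([(232,260),(482,210),(520,422),(275,475)],.07);L=f([(400,228),(443,437)],.07)
for n,P in(('step',S),('board',B)):
    print(n,P.tolist(),P.mean(0),np.linalg.norm(np.roll(P,-1,0)-P,axis=1))
    for v in (P[0]-P[1],P[3]-P[2]): print('yaw',np.arctan2(-v[0],v[1]))
    for v in (P[1]-P[2],P[0]-P[3]): print('yaw',np.arctan2(v[1],v[0]))
print(L, optics.camera_model('wrist'), r.tip_extent)
# heights by depth
d=np.load('pics/top0.npy'); K,R,t=C
for u,v in((215,200),(260,180),(190,175)):
    z=d[v,u]; print(R.T@(z*np.linalg.inv(K)@[u,v,1]-t))
E
```

```text
step [[0.6204452107962017, 0.29423262926881544], [0.6924922783789165, -0.015423505130564528], [0.46248501506490775, -0.07141333951559664], [0.388402781190561, 0.23952094867262227]] [0.541  0.1117] [0.3179 0.2367 0.3196 0.2384]
yaw 0.22860084240802164
yaw 0.23389614690312652
yaw 0.2387822170898135
yaw 0.2315539360947922
board [[0.5802377453003171, 0.1799654164510416], [0.6115653503243635, 0.021753270051271888], [0.47682074940253033, -0.001867072935834272], [0.4442202116676735, 0.1520292132348482]] [0.5282 0.088 ] [0.1613 0.1368 0.1573 0.1389]
yaw 0.19548147706648494
yaw 0.20874852826929177
yaw 0.17353396105825403
yaw 0.20256974945442005
[[0.6002 0.0737]
 [0.4676 0.0466]] {'K': array([[294.6772,   0.    , 253.8917],
       [  0.    , 294.6772, 183.9192],
       [  0.    ,   0.    ,   1.    ]]), 'tool_from_camera': array([[ 0.0002, -0.9452, -0.3265,  0.0848],
       [ 1.    ,  0.0001,  0.0003,  0.0002],
       [-0.0003, -0.3265,  0.9452, -0.1372],
       [ 0.    ,  0.    ,  0.    ,  1.    ]])} 0.025
[0.5152 0.1353 0.0676]
[ 0.5919 -0.0357  0.0593]
[0.6115 0.2313 0.0647]
```

```bash
cat >> h.py <<'E'
from scipy.spatial.transform import Rotation as Q
def quat(yaw,s=1):  # tool z down; s=1: tool x = step +y
    y=s*np.array([np.cos(yaw),np.sin(yaw),0]); z=np.array([0,0,-1.]); return Q.from_matrix(np.c_[np.cross(y,z),y,z]).as_quat()
E
python3 - <<'E'
from h import *
for s in (1,-1):
    for p in ([.575,-.035,.26],[.48,.19,.2],[.48,.19,.09],[.52,.08,.09],[.42,.3,.2]): print(s,p,r.solve_ik(p,quat(.233,s)))
r.reach([.575,-.035,.26],quat(.233,1))
s=r.read_state(); snap('wrist','w1'); np.save('pics/w1_s.npy',np.r_[s['eef_pos'],s['eef_rot']]); print(s['time_s'],s['eef_pos'])
E
```

```text
1 [0.575, -0.035, 0.26] [-1.93810556e-01  4.20100341e-01  1.33611368e+00 -4.44089210e-16
  1.38537863e+00 -4.26810556e-01]
1 [0.48, 0.19, 0.2] [ 2.28369421e-01  3.57857937e-01  1.60385060e+00 -4.44089210e-16
  1.17988412e+00 -4.63057933e-03]
1 [0.48, 0.19, 0.09] [ 2.28369421e-01  4.92353171e-01  1.73881638e+00 -4.44089210e-16
  9.10423103e-01 -4.63057933e-03]
1 [0.52, 0.08, 0.09] [ 6.91944917e-03  5.06995779e-01  1.71116577e+00 -4.44089210e-16
  9.23431106e-01 -2.26080551e-01]
1 [0.42, 0.3, 0.2] [ 4.71681553e-01  3.57687295e-01  1.60411201e+00 -4.44089210e-16
  1.17979335e+00  2.38681553e-01]
-1 [0.575, -0.035, 0.26] [-1.93810556e-01  4.20100341e-01  1.33611368e+00 -4.44089210e-16
  1.38537863e+00  2.71478210e+00]
-1 [0.48, 0.19, 0.2] None
-1 [0.48, 0.19, 0.09] None
-1 [0.52, 0.08, 0.09] [ 6.91944917e-03  5.06995779e-01  1.71116577e+00 -4.44089210e-16
  9.23431106e-01  2.91551210e+00]
-1 [0.42, 0.3, 0.2] [ 4.71681553e-01  3.57687295e-01  1.60411201e+00 -4.44089210e-16
  1.17979335e+00 -2.90291110e+00]
2.475 [ 0.57494854 -0.03399297  0.26003693]
```

View pics/w1.png

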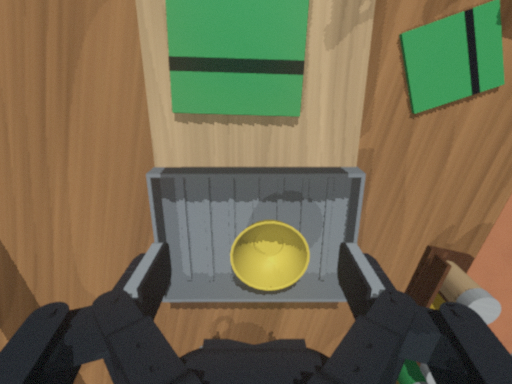

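Wrist view: the stripe runs from about (170,64) to (303,67), the board's tray end is at row 115, and the step edge is near row 166 just before the tray rim. I'll enlarge that area.

Run:
```python
from h import *
a=cv2.imread('pics/w1.png')[45:185,135:385]
cv2.imwrite('pics/crop1.png',cv2.resize(a,None,fx=3.2,fy=3.2,interpolation=cv2.INTER_CUBIC))
```

```text
(no output)
```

View pics/crop1.png

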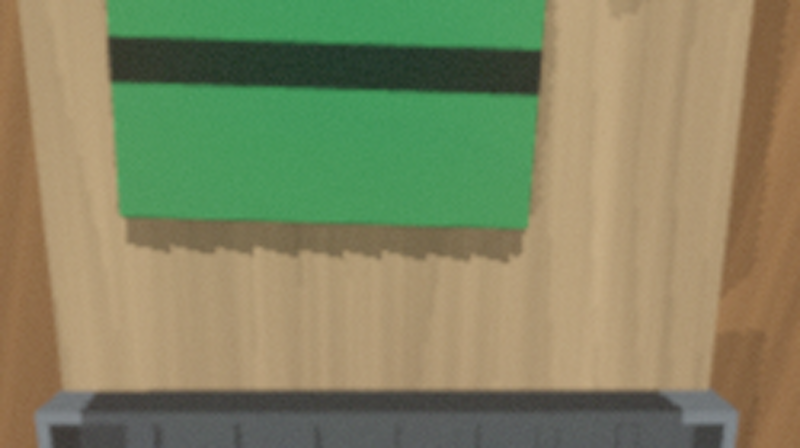

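Run:
```python
from h import *
np.set_printoptions(precision=4,suppress=True)
w=np.load('pics/w1_s.npy'); Cw=cam('wrist',dict(eef_pos=w[:3],eef_rot=w[3:])); C=cam('top')
g=lambda p:(np.array(p)+.5)/3.2-.5+[135,45]
f=lambda p:(np.array(p)+.5)/6-.5+[165,140]
# wrist left = ? image left -> tool -y?; pair order: (low x side, high x side)
we,wb,ws=g([(62,391),(712,391)]),g([(120,216),(527,229)]),g([(110,60),(541,72)])
te,tb=f([(630,445),(540,87)]),f([(520,422),(482,210)])
P=lambda c:c[0]@np.c_[c[1],c[2]]
for a,b in((we,te),(wb,tb)):
    X=cv2.triangulatePoints(P(Cw),P(C),a.T.copy(),b.T.copy()); print('tri',(X[:3]/X[3]).T)
E_=ray2world(we,*Cw,.06);S=ray2world(ws,*Cw,.07);B=ray2world(wb,*Cw,.07)
for n,q in(('edge',E_),('stripe',S),('end',B)):
    v=q[1]-q[0];print(n,q[:,:2].tolist(),q.mean(0),'yaw',np.arctan2(v[1],v[0]),np.linalg.norm(v))
yaw=np.arctan2(*(E_[1]-E_[0])[1::-1]);o=np.array([np.sin(yaw),-np.cos(yaw)])
print('dist',(E_.mean(0)-S.mean(0))[:2]@o,(E_.mean(0)-B.mean(0))[:2]@o)
```

```text
tri [[ 0.4623 -0.0713  0.0616]
 [ 0.6911 -0.0148  0.0699]]
tri [[ 0.4766 -0.0018  0.0727]
 [ 0.6179  0.0227  0.0277]]
edge [[0.4617147186226601, -0.07162064848390547], [0.6961856454772164, -0.015518804304850656]] [ 0.579  -0.0436  0.06  ] yaw 0.23485456595989332 0.24108926243266338
stripe [[0.4657085142720113, 0.04580459783220851], [0.601590247507324, 0.07459406373210789]] [0.5336 0.0602 0.07  ] yaw 0.2087839654451483 0.13889808772562048
end [[0.4759136281571491, -0.0021156185102205252], [0.6111816168676055, 0.025797186566967563]] [0.5435 0.0118 0.07  ] yaw 0.2034956189515381 0.13811789694695348
dist 0.1114619756671711 0.06212762220883245
```

```bash
cat >> h.py <<'E'
YAW=.2345; EM=np.array([.579,-.0436]); O=np.array([np.sin(YAW),-np.cos(YAW)]); XD=np.array([np.cos(YAW),np.sin(YAW)])
def at(d,z,lat=-.0193): return [*(EM-O*d+XD*lat),z]   # d: distance inward from the step edge
E
python3 - <<'E'
from h import *
q=quat(YAW)
command_gripper(.06)
r.reach(at(.262,.2),q); r.move_straight(at(.262,.105),speed=.15)
hit=r.move_straight(at(.262,.078),speed=.02,max_force=4)
z=r.read_state()['eef_pos'][2]; print('contact',hit,z,r.read_state()['contact_force'])
z+=.003
r.move_straight(at(.262,z),speed=.03)
print(r.move_straight(at(.137,z),speed=.04,max_force=20),r.read_state()['contact_force'],r.read_state()['eef_pos'])
r.move_straight(at(.16,z),speed=.1); r.move_straight(at(.16,.16),speed=.2)
r.move_straight(at(.0,.26),speed=.25)
s=r.read_state(); snap('wrist','w2'); np.save('pics/w2_s.npy',np.r_[s['eef_pos'],s['eef_rot']]); print(z,s['time_s'],s['eef_pos'])
a=cv2.imread('pics/w2.png')[45:185,135:385]
cv2.imwrite('pics/crop2.png',cv2.resize(a,None,fx=3.2,fy=3.2,interpolation=cv2.INTER_CUBIC))
E
```

```text
contact False 0.0781432984234447 [-0.10484132  0.28247382  0.52526731]
False [-0.6349963   0.0860877   0.56528206] [0.52837664 0.0852416  0.08113777]
0.0811432984234447 11.5667 [ 0.55944539 -0.04730248  0.25854119]
```

View pics/crop2.png

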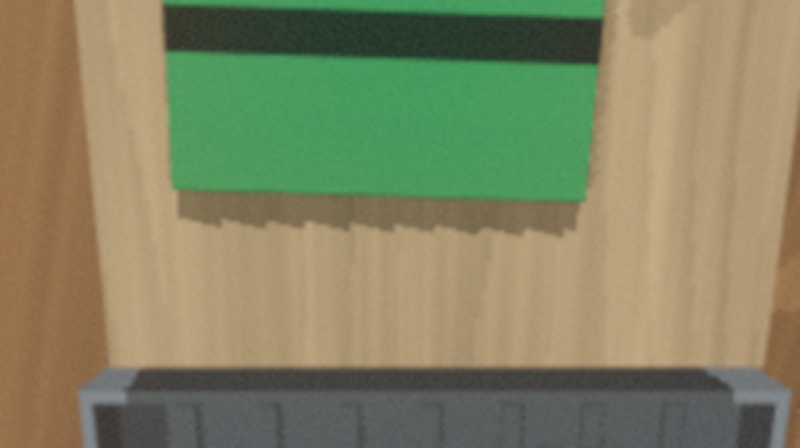

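The board has not moved: the partly open fingertips sit higher than nominal and passed over it. I'll descend further, guarded, until the step is felt.

Run:
```python
from h import *
q=quat(YAW)
r.reach(at(.262,.17),q); r.move_straight(at(.262,.082),speed=.2)
hit=r.move_straight(at(.262,.055),speed=.02,max_force=4)
s=r.read_state();z=s['eef_pos'][2]; print('contact',hit,z,s['contact_force'],s['time_s'])
if hit:
    z+=.003
    r.move_straight(at(.262,z),speed=.03)
    print(r.move_straight(at(.137,z),speed=.05,max_force=20),r.read_state()['contact_force'],r.read_state()['eef_pos'])
    r.move_straight(at(.15,z),speed=.1); r.move_straight(at(.15,.16),speed=.2)
    r.move_straight(at(.0,.26),speed=.25)
    s=r.read_state(); snap('wrist','w3'); np.save('pics/w3_s.npy',np.r_[s['eef_pos'],s['eef_rot']]); print(z,s['time_s'],s['eef_pos'])
    a=cv2.imread('pics/w3.png')[45:245,135:385]
    cv2.imwrite('pics/crop3.png',cv2.resize(a,None,fx=3,fy=3,interpolation=cv2.INTER_CUBIC))
```

```text
contact True 0.05908500546952522 [-1.03957986 -0.28582981  5.72996167] 14.3333
False [-0.67484288  1.49129524 -0.58003961] [0.52839569 0.08520816 0.06210746]
0.06208500546952522 19.0583 [ 0.55947407 -0.04733551  0.25856473]
```

View pics/crop3.png

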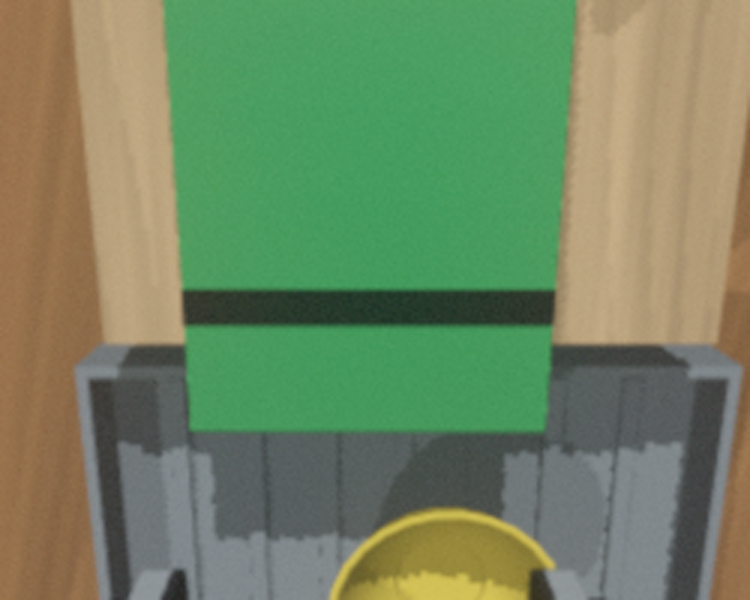

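It worked: the board is square with the step. In the crop the stripe is at row 307, columns 184 to 554, the edge is at row 345, columns 103 to 720, and the board end is at row 431.

```bash
cat >> h.py <<'E'
def meas(f,e,st,b,k=3):
    w=np.load(f'pics/{f}_s.npy'); C=cam('wrist',dict(eef_pos=w[:3],eef_rot=w[3:]))
    g=lambda p,z:ray2world((np.array(p)+.5)/k-.5+[135,45],*C,z)[:,:2]
    e,st,b=g(e,.06),g(st,.07),g(b,.07); v=e[1]-e[0]; v/=np.linalg.norm(v); o=np.array([v[1],-v[0]])
    ang=lambda q:np.arctan2(*(q[1]-q[0])[::-1])
    print('stripe to edge',(e.mean(0)-st.mean(0))@o,'via end',(e.mean(0)-b.mean(0))@o+.05,'yaws',ang(e),ang(st),ang(b),'lat',(st.mean(0)-e.mean(0))@v, e.mean(0))
E
python3 - <<'E'
from h import *
meas('w3',[(103,345),(720,345)],[(184,307),(554,307.5)],[(190,431),(547,431)])
E
```

```text
stripe to edge 0.017050210873204658 via end 0.017895104269868248 yaws 0.2361733514352264 0.23459211208610908 0.23667746866775685 lat -0.01658088451808265 [ 0.57879878 -0.04354107]
```

Run:
```python
from h import *
q=quat(YAW); z=.0621
r.move_straight(at(.157,.16),speed=.25); r.move_straight(at(.157,z),speed=.12)
r.move_straight(at(.14,z),speed=.05); r.move_straight(at(.1194,z),speed=.02)
print(r.read_state()['eef_pos'],at(.1194,z))
r.move_straight(at(.14,z),speed=.06); r.move_straight(at(.14,.16),speed=.2)
r.move_straight(at(.0,.26),speed=.25)
s=r.read_state(); snap('wrist','w4'); np.save('pics/w4_s.npy',np.r_[s['eef_pos'],s['eef_rot']]); print(s['time_s'])
a=cv2.imread('pics/w4.png')[45:245,135:385]
cv2.imwrite('pics/crop4.png',cv2.resize(a,None,fx=3,fy=3,interpolation=cv2.INTER_CUBIC))
```

```text
[0.53257012 0.06788089 0.06212154] [np.float64(0.5324848387325115), np.float64(0.06804761427034411), 0.0621]
24.6167
```

View pics/crop4.png

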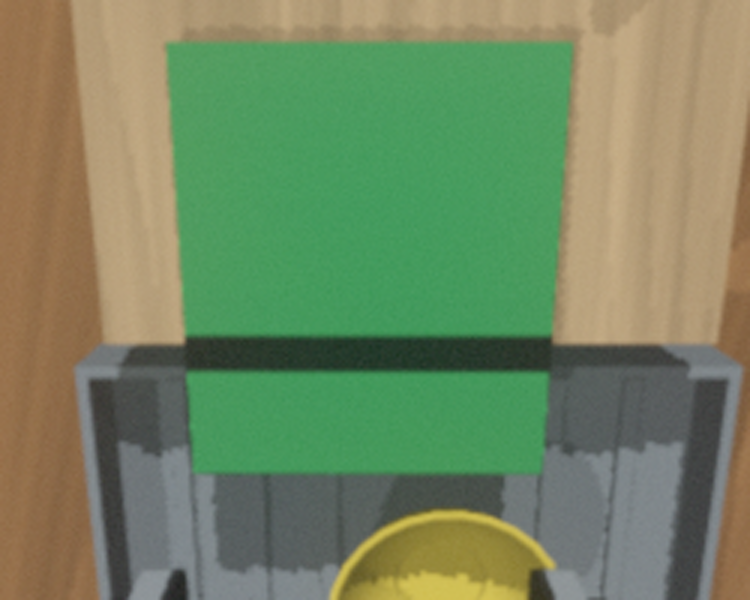

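The stripe is now at row 353.5 (337 to 370), columns 187 to 551. The edge is at row 345 but 10 mm lower than the stripe, and the board end is at row 472, columns 195 to 541.

Run:
```python
from h import *
meas('w4',[(103,345),(720,345)],[(187,353.5),(551,353.5)],[(195,472),(541,472)])
```

```text
stripe to edge -0.0007808162108966473 via end 0.0005566173185908782 yaws 0.23605933497065582 0.23610915040274313 0.23683866582499102 lat -0.016525318284780346 [ 0.57870738 -0.04355907]
```

The stripe is within 1 mm of the edge and parallel to it, and the arm is clear of everything, so I'm handing in.

Run:
```python
from h import *
print(r.finish_job())
```

```text
the job is handed in; nothing more can be done
None
```

The board was pushed along the step until its black stripe lay on the step's tray-side edge, measured within about 1 mm and parallel to it, and the job was handed in at about 25 s with the arm clear.

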